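Load the battery cell into the microscope's light base

TASK

Take the charged battery cell out of its caddy and load it into the open bay of the light base: put its flat end against the spring contact and push the spring back while the end with the nub is still raised, then tip the nub end down behind the fixed end wall so that the cell lies level and fully home in both saddles, and let go. Be gentle: never push on the light base or the cell in it with more than about 15 newtons, and the spring goes solid if it is pushed too far. Leave the dish, the jar and the slide box where they are.

Things in the scene. Friction and masses are not known exactly. Their poses are not given: they have to be found in the camera images.
- cell_mid (a point): Centre of the loose battery cell, a steel-ended plain grey cylinder 32 mm in diameter and 72 mm long in all, 0.10 to 0.19 kg. Its x axis runs along the cell's axis, from the flat end (x = -36 mm) to the nub (x = +36 mm); the roll about it is arbitrary. At the start it lies level in the caddy, its axis 46 mm above the table.
- cell_nub (a point): Tip of the cell's nub end: a stub 10 mm in diameter and 3 mm long in the middle of that end. 36 mm from the cell's centre.
- cell_flat (a point): Centre of the cell's flat end face, 36 mm from the cell's centre.
- caddy: Fixed white caddy that holds the cell at the start: base 100 x 64 x 10 mm with two V saddles, 8 mm thick, centred 27 mm either side of its middle along x, their tops at 42 mm. Between the saddles (46 mm) it is open down to the 10 mm base, so fingers can reach round the cell's middle. Origin: centre of its underside; x along the cell, towards the nub.
- pack: Fixed white light base with an open cell bay. Origin on the table under the bay's nominal middle; x is the bay's axis, from the spring contact to the fixed end wall; the light stage is at the spring end. A grey sled (plate top 16 mm up, 106 x 96 mm) on the 12 mm plinth carries the whole bay; it is clamped anywhere up to 14 mm either way along x from nominal: not in the readings, to be felt or seen. Across x it is exact.
- bay (a point): Nominal centre of the seated cell, 48 mm above the table (the true one is off along x by the sled's unknown shift, up to 14 mm; height and sideways are true). Two V saddles 8 mm thick, 22 mm to -x and 24 mm to +x of it, tops 44 mm up, carry and centre the cell; between and beside them fingers have room down to 16 mm. Friction at the ends can hold the cell a little high: press it home.
- bay_spring (a point): Nominal front of the free spring contact, a steel knob of 6 mm radius on the cell's axis (true one off along x by the sled's shift). It gives towards -x with 1.5 N per mm from 0 N and goes solid after 8 mm (12 N). The 72 mm cell sits in a free gap of 67 mm, so a seated cell keeps it 5 mm in. Behind it a carrier wall, 25 to 31 mm to -x, 30 mm wide, top 52 mm up.
- bay_wall (a point): Nominal inner face of the fixed end wall at the cell's axis (true one off along x by the same shift; wall and spring move together). The wall is 6 mm thick, 30 mm wide, top 52 mm up; the nub end must pass over it and go down on its inside.
- stage (a point): Centre of the top of the light stage, a block 110 mm (along x) by 120 mm, 46 mm high, that begins 80 mm to -x of the bay's nominal centre; the glass dish stands on it.
- dish: Closed glass dish, 94 mm across, 16 mm high, on the light stage; leave alone. Origin: centre of its underside.
- jar: Small jar, 52 mm across, 65 mm high; leave alone. Origin: centre of its underside.
- slidebox: Flat box 85 x 100 x 34 mm; leave alone. Origin: centre of its underside.
Mind the look-alikes: they are no part of the job. What is shaped like the part that bears cell_mid but black is not meant.

How it is judged:
On the way:
1. the flat end presses the spring contact (over 3 N) while the nub end is still raised at least 14 mm above its seated height (contact force between cell and pack above 3 N and z of cell_nub in the frame of pack above 0.062 m and z of cell_flat in the frame of pack between 0.036 and 0.06 m and x of cell_flat in the frame of pack below -0.014 m), for 0.1 s.
At the end, for the whole second after the job is handed in: The cell lies still in the bay between the spring contact and the end wall, nub towards the end wall, level and in line with the bay within 0.04 rad, its axis no more than 1.5 mm above its seated height and within 2 mm of the bay's middle line, with nothing holding it (z of cell_mid in the frame of pack between 0.0455 and 0.0495 m and angle between the x axis of cell_mid and the x axis of pack, either way round below 0.04 rad and y of cell_mid in the frame of pack between -0.002 and 0.002 m and x of cell_mid in the frame of pack between -0.0165 and 0.0165 m and x of cell_nub in the frame of pack above 0.015 m and linear speed of cell below 0.01 m/s); the robot touches nothing.
It fails at once if the light base is pressed too hard: its contact forces add up to over 40 N (a seated cell alone gives about 17 N, a 15 N push on it under 40 N) (contact force between pack and anything else above 40 N).
It fails at once if dish, jar or slide box moved by more than 15 mm (distance of any of dish, jar, slidebox from where it was at the start of the episode above 0.015 m).
It also fails if it takes over 64 s, if anything falls off the work surface, if the arm or the gripper's body presses on something with over 40 N, if the wrist force passes 120 N, or if a joint passes its speed limit or range.

ROBOT

A 6-joint arm with a two-finger parallel gripper is mounted at the origin on the work surface. World frame = base frame: x ahead of the robot, y to its left, z up, the work surface at z = 0. Lengths are in m, angles in rad, forces in N, time in s.
With the tool pointing down it reaches from about 0.275 to 0.875 m from the base axis. Payload 12.5 kg.
Tool frame: the origin (TCP) lies between the finger pads; the fingertips stand 22 mm ahead of it and the grasp point (between the pads) lies 3 mm ahead of it (tcp_to_tips is the distance from the TCP to the fingertips, in m); z points along the fingers, x is the direction in which the jaws open and shut, and the axes are right-handed (so a half turn about z gives the same grasp; the last joint's range is limited). The gripper opens to 85 mm and grips with 20 to 120 N. Pads are 22 mm wide; open, the fingers measure 114 mm over their backs; the gripper's body (76 mm by 85 mm) begins 54 mm behind the grasp point. The pads swing forward as they close: fully open they stand 13 mm farther back than shut.
Start: joints at [-1.344, 0.351, 1.652, -0, 1.139, -0.085], TCP at [0.169, -0.523, 0.253] pointing down, gripper open.
Joint ranges: [-2.75, 2.75], [-0.79, 2.1], [0.01, 2.65], [-1.57, 4.71], [0.07, 3.14], [-2.87, 2.87]. Speed limits (rad/s): [2.22, 2.22, 2.79, 3.14, 3.14, 3.14].

INTERFACE

Orientations are given as a rotation vector (axis times angle).
In Python, from bench import get_state, capture, job_done, tcp_to_tips gives the robot as it stands.
- The arm moves only by the shell command python3 -m jog 'ROWS' [FORCE]. ROWS is text: rows parted by semicolons, each of 7 numbers parted by spaces: the finger opening in m, from 0 to 0.0854, then the shift along the tool's x, y, z in m, then the turn, a rotation vector about the tool's x, y, z in rad. In form: hand x y z rx ry rz; .... A call has 1 to 8 rows; each row shifts and turns the commanded pose from where the row before left it, along the tool's axes as they then stand; what a row does not reach is not made up. A row lasts 1/10 s, in which the tool goes at most 50 mm and 8.59 degrees, less where a joint would pass 70% of its speed; a pose out of reach is approached as far as the arm can. A call with a gripper value outside its range is refused whole. The fingers move at their own pace and stop on an object; FORCE is the grip in N (left out, the last holds). Time passes only in rows, so rows that do not move let the fingers close. It gives the time, the measured TCP pose, the force and the opening at its end, in the units of the state.
- get_state(): the state, without advancing time (a new reading comes with each control period).
- capture(name): name is "side" or "top" or "wrist"; returns a dict with "pixels" (384x512x3 uint8, red, green, blue), "vertical_fov" (degrees; the focal length in pixels is half the picture's height over the tangent of half this angle, whatever the lens; pixels are square), "cx", "cy" (the principal point, pixels), "rvec" (rotation vector, rad) and "tvec" (3), from world to camera coordinates, as OpenCV has them. Camera axes: x right, y down, z forward; pixel columns grow to the right and rows downward; lengths in m; the calibration is good to about 2 mm. A picture is of the moment at which its call begins. There is no depth.
- job_done(): hands the job in, once; it reports no verdict.
The state is a dict: "clock": time; "qpos": joint angles; "dq": joint speeds; "effort": joint torques, N m; "position": TCP position; "eef_rot": TCP orientation; "wrist_force": force on the tool from outside, world axes, zero at the start; "moment": the same for the moment, N m; "opening": finger opening in m.
Only numpy, scipy, OpenCV 4.12 (cv2) and the standard library are available. Lean on these libraries where they do the work, as an engineer would, in place of code of your own. Each camera call takes 0.05 s, during which the arm holds its last target.

## Working session

There is one attempt and no reset: what is moved stays moved. The work goes in short steps, Python scripts to look and compute and a shell command to move; the robot and the scene stay as the last step left them, time stands still between calls to the robot, and variables do not carry over. Pictures are saved under pics/ and viewed, and the job is handed in when it is done.

```bash
mkdir -p pics; ls; cat > h.py <<'E'
import numpy as np, cv2
from bench import get_state, capture
from scipy.spatial.transform import Rotation as R
def snap(n,f):
    c=capture(n); cv2.imwrite('pics/'+f+'.png',c['pixels'][:,:,::-1]); np.save('pics/'+f+'.npy',c,allow_pickle=True); return c
def load(f): return np.load('pics/'+f+'.npy',allow_pickle=True).item()
def K(c):
    f=192/np.tan(np.radians(c['vertical_fov'])/2); return np.array([[f,0,c['cx']],[0,f,c['cy']],[0,0,1]])
def unproj(c,u,v,z):
    Rm=cv2.Rodrigues(np.array(c['rvec'],float))[0]; t=np.array(c['tvec'],float)
    d=Rm.T@np.linalg.inv(K(c))@np.array([u,v,1.]); o=-Rm.T@t
    return o+d*(z-o[2])/d[2]
def proj(c,P):
    return cv2.projectPoints(np.array(P,float).reshape(-1,3),np.array(c['rvec'],float),np.array(c['tvec'],float),K(c),None)[0].reshape(-1,2)
def crop(f,u0,v0,u1,v1,s,out):
    im=cv2.imread('pics/'+f+'.png')[v0:v1,u0:u1]; cv2.imwrite('pics/'+out+'.png',cv2.resize(im,None,fx=s,fy=s,interpolation=cv2.INTER_CUBIC))
E
python3 - <<'E'
from h import *
for n in('side','top','wrist'):
    c=snap(n,n+'0'); print(n,{k:v for k,v in c.items() if k!='pixels'})
print(get_state())
E
```

```text
pics
side {'vertical_fov': 57.393782921858694, 'cx': 264.1933939033221, 'cy': 192.98301246205716, 'rvec': array([ 0.53762933, -2.81869104,  0.9871288 ]), 'tvec': array([0.56236341, 0.12296155, 0.83731955])}
top {'vertical_fov': 50.12005522667887, 'cx': 255.521946889038, 'cy': 190.04436606460382, 'rvec': array([ 2.19070406, -2.14131871,  0.0891454 ]), 'tvec': array([0.09084969, 0.5646452 , 0.92295325])}
wrist {'vertical_fov': 69.13313596439137, 'cx': 257.815157154439, 'cy': 187.58350500130192, 'rvec': array([-2.35351787,  1.71310965,  0.23604409]), 'tvec': array([-0.55017297, -0.03590502,  0.37736315])}
{'clock': 0.15, 'qpos': array([-1.34362043e+00,  3.51100589e-01,  1.65221162e+00, -9.53187767e-07,
        1.13908429e+00, -8.45974446e-02]), 'dq': array([ 0.00058906,  0.00048018, -0.00336822, -0.00035671,  0.00032004,
       -0.00057256]), 'effort': array([ 5.29356148e-04, -5.06247604e+01, -2.91502225e+01, -8.62547768e-05,
        3.32120711e-03,  5.54208412e-06]), 'position': array([ 0.16869056, -0.52327897,  0.25291348]), 'eef_rot': array([-2.53897237e+00,  1.84930238e+00,  9.54900936e-04]), 'wrist_force': array([ 0.14780131, -0.18574311,  0.3872277 ]), 'moment': array([-0.0427284 ,  0.02490124,  0.00473248]), 'opening': 0.08521096529498773}
```

View pics/side0.png

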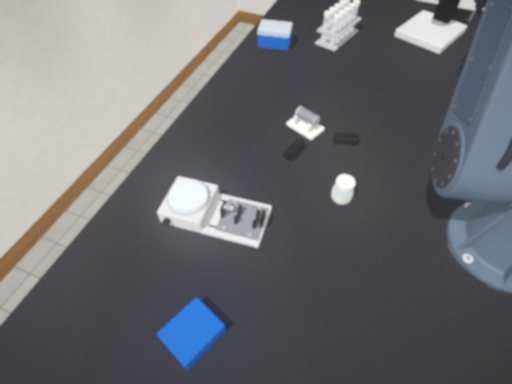

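View pics/top0.png

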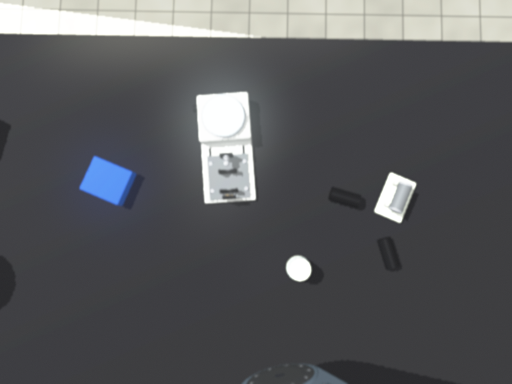

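View pics/wrist0.png

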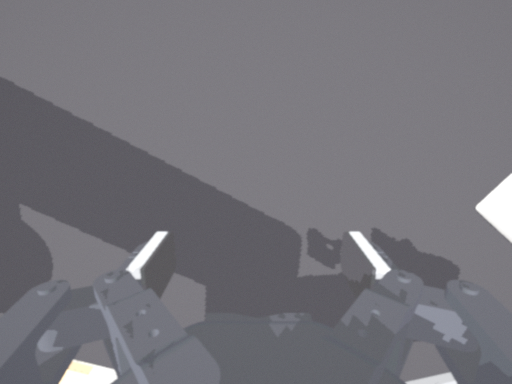

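The grey cell lies in the white caddy at top (398,196) and side (308,116). Two black cylinders, at top (346,198) and (389,253), are the look-alikes, and the grey one fits the description. The pack is at top (228,150). I'll enlarge to confirm.

```bash
python3 - <<'E'
from h import *
crop('top0',360,160,430,235,8,'c1'); crop('side0',270,90,370,165,7,'c2'); crop('top0',185,85,265,210,6,'c3'); crop('side0',150,165,280,255,6,'c4')
c=load('top0')
for n,u,v,z in(('cell',398,196,.046),('jar',299,268,.065),('box',107,181,.034),('dish',221,116,.062),('spr',227,160,.048),('wall',229,190,.052)): print(n,unproj(c,u,v,z))
c=load('side0')
for n,u,v,z in(('cell',308,116,.046),('wall',262,216,.052)): print(n,unproj(c,u,v,z))
E
```

```text
cell [ 0.55430892 -0.21841178  0.046     ]
jar [0.39021832 0.00436854 0.065     ]
box [0.57519877 0.44775555 0.034     ]
dish [0.72636852 0.18558457 0.062     ]
spr [0.6279106  0.17011547 0.048     ]
wall [0.55886237 0.16319652 0.052     ]
cell [ 0.55109476 -0.22471501  0.046     ]
wall [0.54423786 0.16867529 0.052     ]
```

View pics/c1.png

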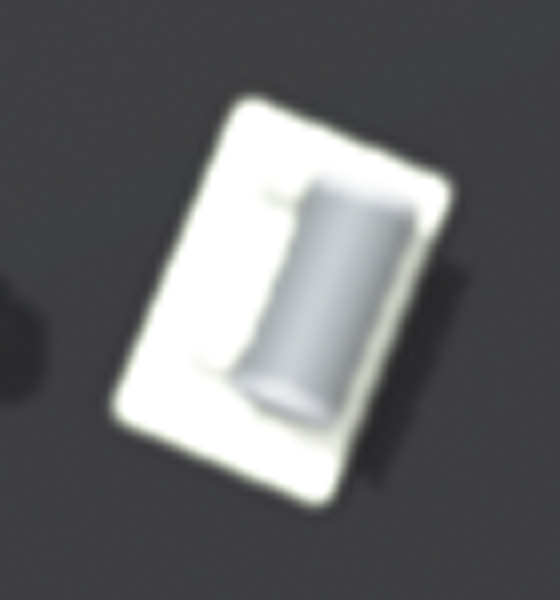

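View pics/c2.png

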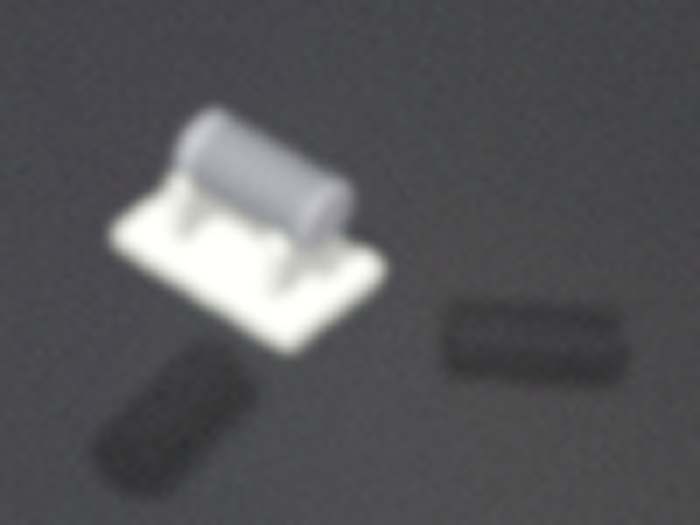

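View pics/c3.png

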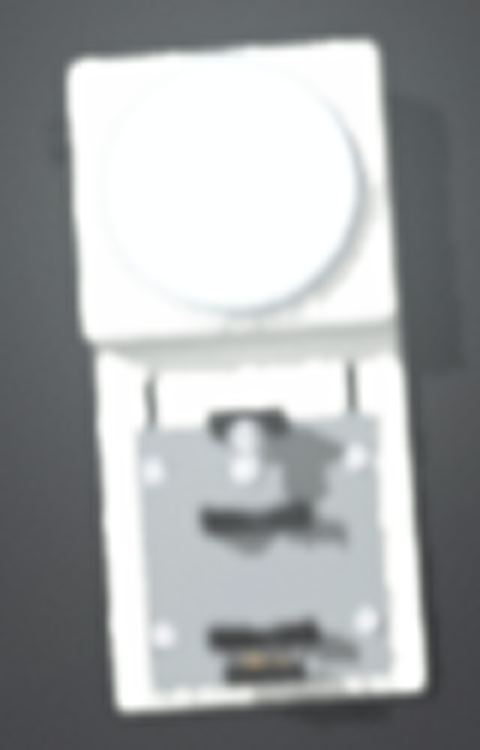

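View pics/c4.png

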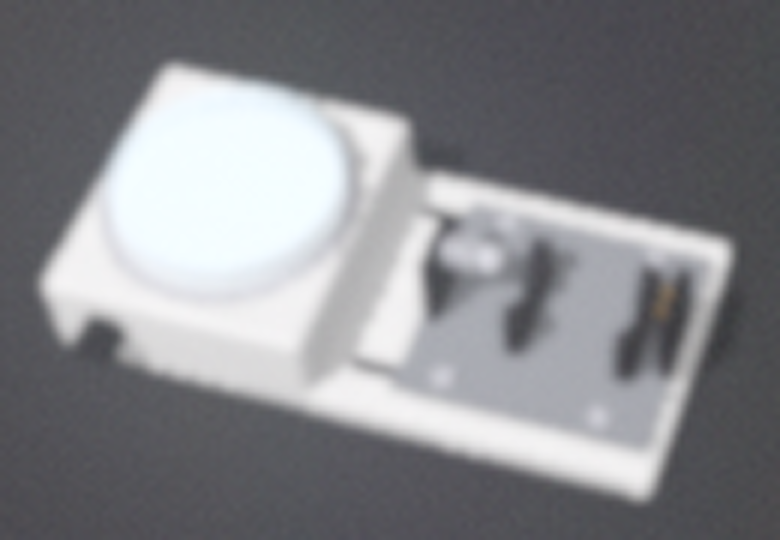

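The crops show the grey cell in the white caddy and both black cylinders lying loose, so the target is confirmed. At this resolution I can't tell which end has the nub. I'll move the wrist camera over it.

```bash
cat >> h.py <<'E'
def pose():
    s=get_state(); return np.array(s['position']), R.from_rotvec(s['eef_rot'])
def delta(p,Rt):
    """rotation vector in tool frame, then shift in the target tool frame"""
    p0,R0=pose(); rv=(R0.inv()*Rt).as_rotvec()
    print('turn',rv.round(4),np.linalg.norm(rv).round(3),'shift(after turn)',Rt.inv().apply(np.array(p)-p0).round(4),'shift(before)',R0.inv().apply(np.array(p)-p0).round(4))
def down(yaw): # tool x at yaw, z down
    x=np.array([np.cos(yaw),np.sin(yaw),0]); z=np.array([0,0,-1.]); return R.from_matrix(np.c_[x,np.cross(z,x),z])
E
python3 - <<'E'
from h import *
c=load('wrist0'); Rm=cv2.Rodrigues(c['rvec'])[0]; o=-Rm.T@c['tvec']; p,R0=pose()
print('cam in tool',R0.inv().apply(o-p),'cam axes in tool\n',R0.as_matrix().T@Rm.T)
t=load('top0')
a=unproj(t,405.6,183.8,.054);b=unproj(t,396.3,210.6,.054);print(a,b,(a-b)/np.linalg.norm(a-b),np.linalg.norm(a-b))
yaw=np.arctan2((a-b)[1],(a-b)[0]);print(yaw)
print('tool x',R0.as_matrix()[:,0], np.arctan2(R0.as_matrix()[1,0],R0.as_matrix()[0,0]))
for dy in(np.pi/2,-np.pi/2): delta([.50,-.22,.22],down(yaw+dy))
E
```

```text
cam in tool [ 0.000261   -0.06775513 -0.12006555] cam axes in tool
 [[ 9.99999541e-01  3.87485167e-04  8.76647753e-04]
 [-6.10113459e-04  9.62741616e-01  2.70422279e-01]
 [-7.39200652e-04 -2.70422690e-01  9.62741410e-01]]
[ 0.58144945 -0.23299106  0.054     ] [ 0.52083438 -0.21166276  0.054     ] [ 0.94330857 -0.33191707  0.        ] 0.06425794292998653
-0.33833513404643273
tool x [ 3.06747280e-01 -9.51790662e-01 -8.01038536e-04] -1.2590225549427794
turn [-1.0000e-03  3.0000e-04 -2.4915e+00] 2.491 shift(after turn) [0.3961 0.2119 0.0329] shift(before) [-0.187  -0.4084  0.0331]
turn [2.000e-04 8.000e-04 6.501e-01] 0.65 shift(after turn) [-0.3961 -0.2119  0.0329] shift(before) [-0.187  -0.4084  0.0331]
```

```bash
python3 - <<'E'
from h import *
delta([.552,-.22,.19],down(-1.909))
E
```

```text
turn [2.0e-04 8.0e-04 6.5e-01] 0.65 shift(after turn) [-0.4133 -0.261   0.0629] shift(before) [-0.171  -0.4579  0.0631]
```

```bash
python3 -m jog '0.085 -0.008 -0.02 0 0 0 0; 0.085 -0.0155 -0.0415 0 0 0 0; 0.085 -0.0155 -0.0415 0 0 0 0; 0.085 -0.0155 -0.0415 0 0 0 0; 0.085 -0.0155 -0.0415 0.005 0 0 0; 0.085 -0.0155 -0.0415 0.005 0 0 0; 0.085 -0.0155 -0.0415 0.005 0 0 0; 0.085 -0.0155 -0.0415 0.005 0 0 0'
python3 -m jog '0.085 -0.0155 -0.0415 0.005 0 0 0; 0.085 -0.0155 -0.0415 0.008 0 0 0; 0.085 -0.0155 -0.0415 0.01 0 0 0; 0.085 0 0 0.01 0 0 0.13; 0.085 0 0 0.01 0 0 0.13; 0.085 0 0 0 0 0 0.13; 0.085 0 0 0 0 0 0.13; 0.085 0 0 0 0 0 0.13'
python3 - <<'E'
from h import *
delta([.552,-.22,.19],down(-1.909)); snap('wrist','w1')
E
```

```text
clock: 0.95
position: [0.4297, -0.3159, 0.233]
eef_rot: [2.539, -1.85, -0.0]
wrist_force: [0.3, -1.2, -0.5]
opening: 0.0851
clock: 1.75
position: [0.5327, -0.2348, 0.1899]
eef_rot: [1.809, -2.568, -0.001]
wrist_force: [0.0, -0.8, 0.3]
opening: 0.0851
turn [ 0.0007  0.0001 -0.0052] 0.005 shift(after turn) [-0.0203 -0.0133 -0.0001] shift(before) [-0.0204 -0.0132 -0.0001]
```

View pics/w1.png

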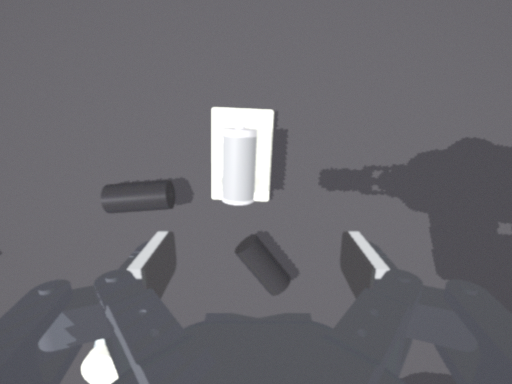

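```bash
python3 - <<'E'
from h import *
crop('w1',195,95,290,220,6,'c5')
E
```

```text
(no output)
```

View pics/c5.png

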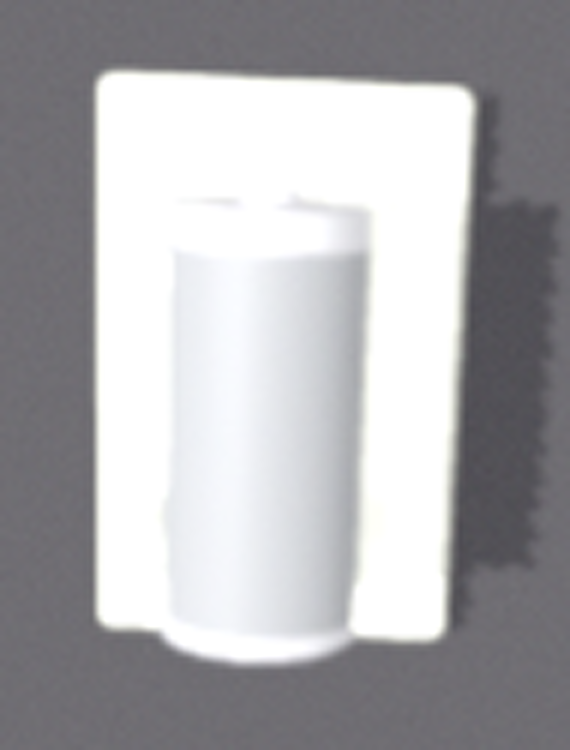

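```bash
python3 - <<'E'
from h import *
im=cv2.imread('pics/w1.png')[95:220,195:290].astype(float)
im=np.clip((im-150)*255/105,0,255)**2/255
cv2.imwrite('pics/c6.png',cv2.resize(im.astype(np.uint8),None,fx=6,fy=6,interpolation=cv2.INTER_CUBIC))
E
```

```text
(no output)
```

View pics/c6.png

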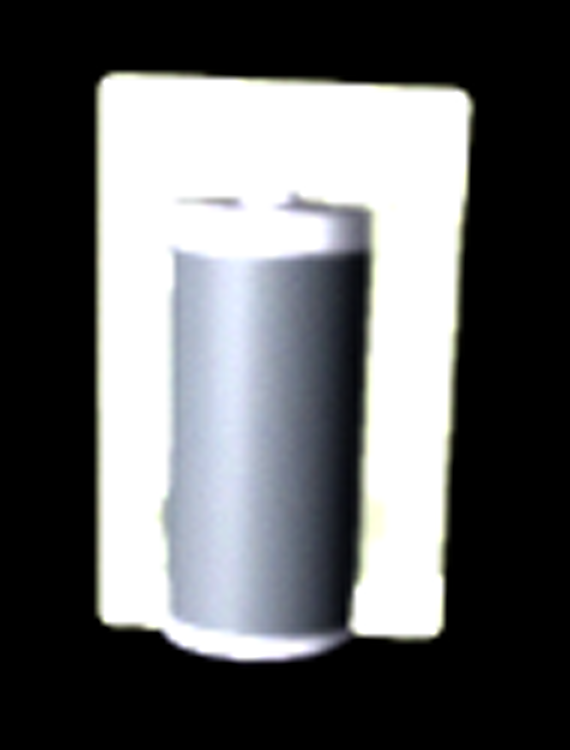

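```bash
python3 - <<'E'
from h import *
c=load('w1'); g=lambda x,y,z:unproj(c,195+x/6,95+y/6,z)
q=np.array([g(x,y,.010) for x,y in((97,72),(474,86),(447,640),(97,628))])
print(q.round(4)); print('caddy ctr',q.mean(0)); 
for d in(q[0]-q[3],q[1]-q[2]): print(np.linalg.norm(d),np.arctan2(d[1],d[0]))
for d in(q[0]-q[1],q[3]-q[2]): print(np.linalg.norm(d),np.arctan2(d[1],d[0])-np.pi/2)
# cell silhouette side edges at z~.046
t=(g(172,260,.048)+g(369,260,.048))/2; b=(g(166,630,.048)+g(352,630,.048))/2
d=t-b; print('axis',t,b,np.arctan2(d[1],d[0]))
print('bottom end',g(252,662,.046),'top',g(268,207,.046))
# pack from top
t=load('top0'); g=lambda x,y,z:unproj(t,185+x/6,85+y/6,z)
P=np.array([g(118,712,.012),g(425,692,.012)]); S=np.array([g(70,62,.046),g(378,40,.046)])
S2=np.array([g(85,340,.046),g(397,318,.046)])
print(P,S,S2)
def ya(v): return np.arctan2(v[1],v[0])
print('across yaw',ya(P[0]-P[1]),ya(S[0]-S[1]),ya(S2[0]-S2[1]),np.linalg.norm(P[0]-P[1]),np.linalg.norm(S[0]-S[1]))
print('along',ya(S2[0]-S[0]),ya(S2[1]-S[1]), 'stage ctr',(S.mean(0)+S2.mean(0))/2,np.linalg.norm(S2[0]-S[0]))
# sled corners z=.016
Q=np.array([g(138,432,.016),g(378,412,.016),g(390,672,.016),g(153,692,.016)]);print('sled',Q,Q.mean(0))
E
```

```text
[[ 0.6149 -0.2139  0.01  ]
 [ 0.5908 -0.2744  0.01  ]
 [ 0.497  -0.2372  0.01  ]
 [ 0.5215 -0.1757  0.01  ]]
caddy ctr [ 0.55606216 -0.2252992   0.01      ]
0.10086776937260736 -0.3881039005665788
0.10091335259426559 -0.37778231644351473
0.06506106161807737 -0.3785927734003067
0.06610221825022707 -0.37935087771634945
axis [ 0.57756715 -0.23426244  0.048     ] [ 0.52171448 -0.21120915  0.048     ] -0.391450827884589
bottom end [ 0.51627879 -0.20775764  0.046     ] top [ 0.58515883 -0.23657731  0.046     ]
[[0.5291258  0.22261181 0.012     ]
 [0.53967778 0.10262455 0.012     ]] [[0.77880854 0.24543887 0.046     ]
 [0.78986604 0.12627808 0.046     ]] [[0.66951757 0.2356201  0.046     ]
 [0.68055872 0.11624901 0.046     ]]
across yaw 1.6585131596642846 1.6633261432766142 1.66302823456305 0.12045034498325743 0.11967272922553505
along -3.05199256196539 -3.050097691299545 stage ctr [0.72968772 0.18089651 0.046     ] 0.1097311458582122
sled [[0.63951828 0.21806001 0.016     ]
 [0.64950067 0.1236619  0.016     ]
 [0.54690277 0.11640061 0.016     ]
 [0.5370063  0.20866364 0.016     ]] [0.59323201 0.16669654 0.016     ]
```

```bash
python3 - <<'E'
from h import *
delta([.555,-.225,.12],down(-1.952)); print(get_state()['qpos'])
E
```

```text
turn [0.0007 0.0001 0.03  ] 0.03 shift(after turn) [-0.0174 -0.0171  0.07  ] shift(before) [-0.0169 -0.0177  0.07  ]
[-4.95153446e-01  4.78943385e-01  1.62707962e+00  9.42671908e-06
  1.03624154e+00  1.42682920e+00]
```

```bash
python3 -m jog '0.085 -0.017 -0.0177 0.03 0 0 0.03; 0.085 0 0 0.04 0 0 0; 0.085 0 0 0 0 0 0'
python3 - <<'E'
from h import *
delta([.555,-.225,.045],down(-1.952)); snap('wrist','w2')
E
```

```text
clock: 2.1
position: [0.5528, -0.2233, 0.1158]
eef_rot: [1.779, -2.585, -0.012]
wrist_force: [-0.6, 1.3, 0.1]
opening: 0.0852
turn [0.0084 0.0007 0.0158] 0.018 shift(after turn) [ 0.0008 -0.0026  0.0708] shift(before) [ 0.0009 -0.0032  0.0707]
```

View pics/w2.png

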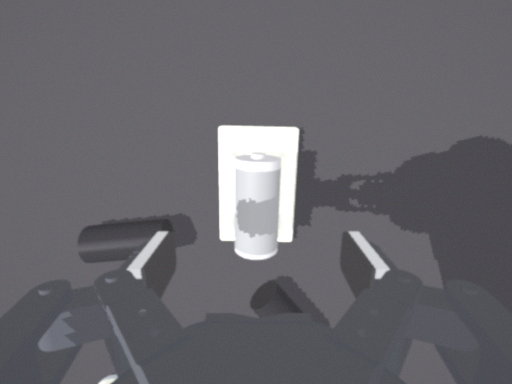

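```bash
python3 - <<'E'
from h import *
t=load('top0')
for u,v in((364,200),(332,194),(384,240),(396,268)):print(unproj(t,u,v,.02))
delta([.555,-.225,.045],down(-1.952))
E
```

```text
[ 0.54554212 -0.14841689  0.02      ]
[ 0.55786336 -0.07426287  0.02      ]
[ 0.45442655 -0.19405456  0.02      ]
[ 0.39158846 -0.22092826  0.02      ]
turn [0.005  0.0004 0.0151] 0.016 shift(after turn) [ 0.0005 -0.0014  0.0736] shift(before) [ 0.0005 -0.0017  0.0736]
```

```bash
python3 -m jog '0.06 0.0005 -0.0015 0.02 0 0 0.015; 0.06 0 0 0.02 0 0 0; 0.06 0 0 0.02 0 0 0; 0.06 0 0 0.011 0 0 0; 0.06 0 0 0 0 0 0; 0.06 0 0 0 0 0 0' 60
python3 - <<'E'
from h import *
delta([.555,-.225,.045],down(-1.952)); print(get_state()['wrist_force'])
E
```

```text
clock: 2.75
position: [0.5569, -0.2261, 0.0507]
eef_rot: [-1.758, 2.603, -0.002]
wrist_force: [0.8, -0.4, -0.1]
opening: 0.0599
turn [-0.0015 -0.0001 -0.0017] 0.002 shift(after turn) [-0.0003  0.0022  0.0057] shift(before) [-0.0003  0.0022  0.0057]
[ 0.82032021 -0.41894252 -0.14100344]
```

```bash
python3 -m jog '0.06 0 0 0.005 0 0 0; 0.03 0 0 0 0 0 0; 0.03 0 0 0 0 0 0; 0.03 0 0 0 0 0 0; 0.03 0 0 0 0 0 0' 60
python3 - <<'E'
from h import *
snap('wrist','w3'); s=get_state();print(s['wrist_force'],s['moment'],s['opening'])
E
```

```text
clock: 3.25
position: [0.5569, -0.225, 0.0449]
eef_rot: [-1.757, 2.603, -0.0]
wrist_force: [2.5, 6.3, 3.3]
opening: 0.0308
[2.17802772 6.49579905 2.70873265] [ 1.01569838 -0.3719341  -0.06904562] 0.031036920596892347
```

View pics/w3.png

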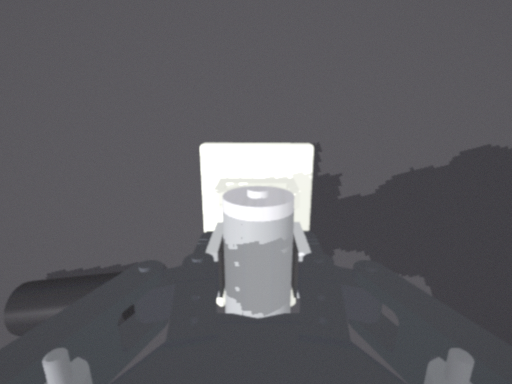

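The cell is gripped at its middle, with the nub at the far end, pixel (258,192). Next I lift it.

```bash
python3 -m jog '0.02 0 0 -0.01 0 0 0; 0.02 0 0 -0.025 0 0 0; 0.02 0 0 -0.04 0 0 0; 0.02 0 0 -0.04 0 0 0; 0.02 0 0 -0.03 0 0 0; 0.02 0 0 0 0 0 0' 60
python3 - <<'E'
from h import *
snap('wrist','w4'); s=get_state();print(s['wrist_force'],s['moment'],s['opening'],s['qpos'])
# plan: pack axis yaw -3.051; tool x yaw = nub yaw - pi/2 
yaw=-3.051-np.pi/2
delta([.56,.165,.20],down(yaw))
E
```

```text
clock: 3.9
position: [0.5579, -0.2266, 0.1943]
eef_rot: [-1.756, 2.601, -0.01]
wrist_force: [-0.5, -0.2, -2.0]
opening: 0.0306
[-0.12217881 -0.91078695 -2.59671995] [-0.00116054  0.04365286  0.01206666] 0.030861935966509924 [-4.63112969e-01  5.07300697e-01  1.57604796e+00 -1.80900633e-04
  1.05437909e+00  1.49102360e+00]
turn [-1.9000e-03  5.0000e-03  2.6677e+00] 2.668 shift(after turn) [ 0.3893  0.0385 -0.0084] shift(before) [-0.3639  0.1433 -0.0092]
```

View pics/w4.png

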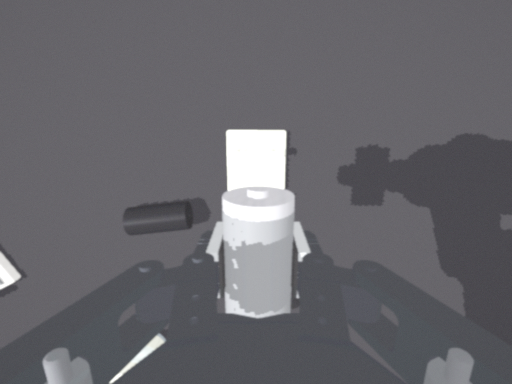

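```bash
python3 -m jog '0.02 -0.02 0.008 -0.01 0 0 0; 0.02 -0.04 0.016 -0.01 0 0 0; 0.02 -0.04 0.016 -0.01 0 0 0; 0.02 -0.04 0.016 -0.01 0 0 0; 0.02 -0.04 0.016 -0.006 0 0 0; 0.02 -0.04 0.016 0 0 0 0; 0.02 -0.04 0.016 0 0 0 0; 0.02 -0.04 0.016 0 0 0 0' 60
python3 -m jog '0.02 -0.03 0.012 0 0 0 -0.14; 0.02 0 0 0 0 0 -0.145; 0.02 0 0 0 0 0 -0.145; 0.02 0 0 0 0 0 -0.145; 0.02 0 0 0 0 0 -0.145; 0.02 0 0 0 0 0 -0.145; 0.02 0 0 0 0 0 -0.145; 0.02 0 0 0 0 0 -0.145' 60
python3 -m jog '0.02 0 0 0 0 0 -0.145; 0.02 0 0 0 0 0 -0.145; 0.02 0 0 0 0 0 -0.145; 0.02 0 0 0 0 0 -0.145; 0.02 0 0 0 0 0 -0.145; 0.02 0 0 0 0 0 -0.145; 0.02 0 0 0 0 0 -0.145; 0.02 0 0 0 0 0 -0.145' 60
python3 -m jog '0.02 0 0 0 0 0 -0.145; 0.02 0 0 0 0 0 -0.145; 0.02 0 0 0 0 0 -0.145; 0.02 0 0 0 0 0 -0.145; 0.02 0 0 0 0 0 -0.145; 0.02 0 0 0 0 0 -0.145; 0.02 0 0 0 0 0 -0.145; 0.02 0 0 0 0 0 -0.145' 60
python3 - <<'E'
from h import *
delta([.665,.173,.24],down(1.661)); print(get_state()['qpos'])
E
```

```text
clock: 4.75
position: [0.5563, 0.099, 0.234]
eef_rot: [1.756, -2.602, -0.002]
wrist_force: [1.1, -0.1, -3.1]
opening: 0.03
clock: 5.55
position: [0.5566, 0.1295, 0.2337]
eef_rot: [2.896, -1.213, -0.004]
wrist_force: [-0.2, 0.2, -2.5]
opening: 0.0311
clock: 6.35
position: [0.5566, 0.1295, 0.2337]
eef_rot: [-3.089, -0.573, 0.004]
wrist_force: [0.1, 1.2, -1.8]
opening: 0.0305
clock: 7.15
position: [0.5566, 0.1295, 0.2337]
eef_rot: [-2.269, -2.171, 0.004]
wrist_force: [-0.6, 0.5, -2.3]
opening: 0.0305
turn [-0.0027  0.0005 -0.1341] 0.134 shift(after turn) [ 0.0336  0.1119 -0.0063] shift(before) [ 0.0482  0.1064 -0.0066]
[ 1.47161938e-01  4.11110581e-01  1.61415415e+00 -1.47576698e-04
  1.11910995e+00 -1.37967358e+00]
```

```bash
python3 -m jog '0.02 0 0 0 0 0 -0.134; 0.02 0.011 0.036 -0.002 0 0 0; 0.02 0.011 0.038 -0.002 0 0 0; 0.02 0.0115 0.038 -0.002 0 0 0; 0.02 0 0 0 0 0 0; 0.02 0 0 0 0 0 0' 60
python3 - <<'E'
from h import *
snap('wrist','w5'); delta([.665,.173,.24],down(1.661))
E
```

```text
clock: 7.75
position: [0.6656, 0.1724, 0.239]
eef_rot: [-2.124, -2.312, 0.005]
wrist_force: [-1.1, 0.0, -1.9]
opening: 0.0305
turn [-0.003   0.0004 -0.006 ] 0.007 shift(after turn) [ 0.0008 -0.0001 -0.0004] shift(before) [ 0.0008 -0.0001 -0.0004]
```

View pics/w5.png

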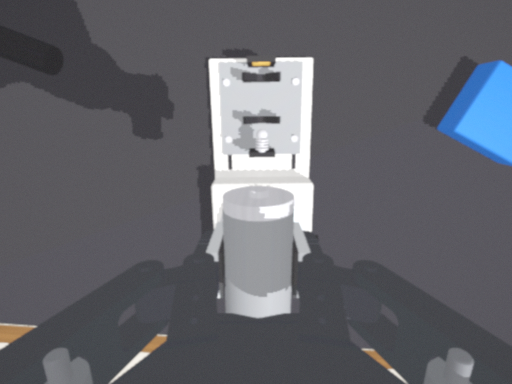

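```bash
python3 - <<'E'
from h import *
crop('w5',195,45,325,190,5,'c7')
E
```

```text
(no output)
```

View pics/c7.png

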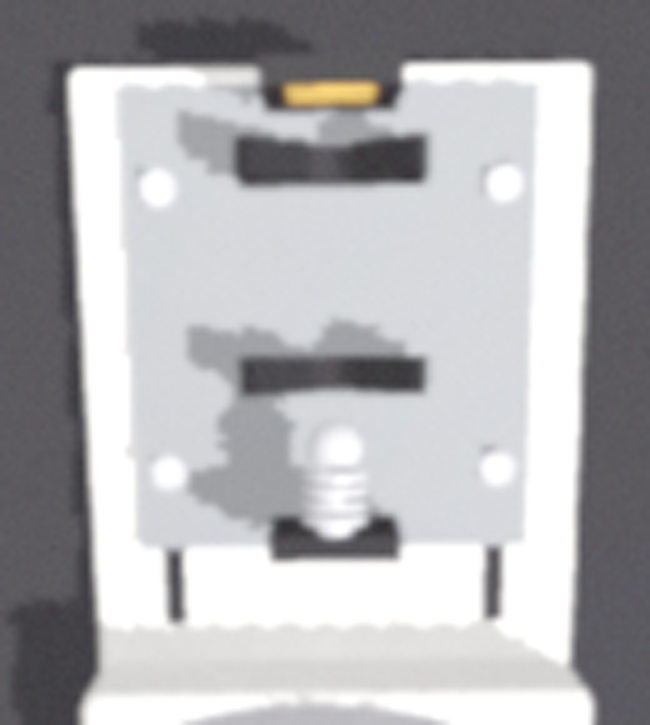

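```bash
python3 - <<'E'
from h import *
c=load('w5'); g=lambda x,y,z:unproj(c,195+x/5,45+y/5,z)
B=np.array([.5953,.1687,0]); yw=-3.051; ex=np.array([np.cos(yw),np.sin(yw),0]); ey=np.array([-ex[1],ex[0],0])
def pk(n,x,y,z):
    d=g(x,y,z)-B; print(n,(d@ex*1000).round(1),(d@ey*1000).round(1))
pk('plinth far L',70,68,.012);pk('plinth far R',592,64,.012)
pk('stage L',84,692,.046);pk('stage R',592,690,.046);
pk('stage base L',100,628,.012);pk('R',570,628,.012)
for y in(183,138):pk('sad+24 edge',330,y,.044)
for y in(392,357):pk('sad-22 edge',333,y,.044)
pk('sadL',236,160,.044);pk('sadR',426,160,.044);pk('sad2L',241,375,.044);pk('sad2R',425,375,.044)
pk('sled farL',118,86,.016);pk('sled farR',536,86,.016);pk('sled nearL',138,545,.016);pk('R',522,545,.016)
pk('knob front',337,422,.048);pk('carrier top outer',337,558,.052);pk('carrier inner top',337,530,.052)
pk('wall inner bottom',331,107,.016);pk('wall top inner',331,80,.052);pk('wall outer top',331,55,.052)
pk('wallL',262,75,.052);pk('wallR',402,75,.052)
E
```

```text
plinth far L 56.0 58.8
plinth far R 56.2 -60.8
stage L -83.0 57.0
stage R -83.1 -61.0
stage base L -75.0 58.0
R -75.6 -61.5
sad+24 edge 27.9 -0.4
sad+24 edge 36.8 -0.5
sad-22 edge -15.4 -1.0
sad-22 edge -7.9 -1.0
sadL 32.6 19.4
sadR 32.4 -20.8
sad2L -11.7 19.2
sad2R -11.9 -21.2
sled farL 51.5 47.4
sled farR 51.0 -47.6
sled nearL -53.3 47.0
R -53.8 -48.0
knob front -21.7 -1.8
carrier top outer -51.0 -1.7
carrier inner top -44.8 -1.7
wall inner bottom 46.8 -1.0
wall top inner 46.8 -0.6
wall outer top 51.5 -0.6
wallL 47.8 13.4
wallR 47.7 -15.1
```

```bash
python3 - <<'E'
from h import *
crop('w5',210,180,310,320,5,'c8')
im=cv2.imread('pics/c8.png').astype(float); im=np.clip((im-80)*255/175,0,255); cv2.imwrite('pics/c8.png',im)
E
```

```text
[ WARN:0@0.527] global loadsave.cpp:1063 imwrite_ Unsupported depth image for selected encoder is fallbacked to CV_8U.
```

View pics/c8.png

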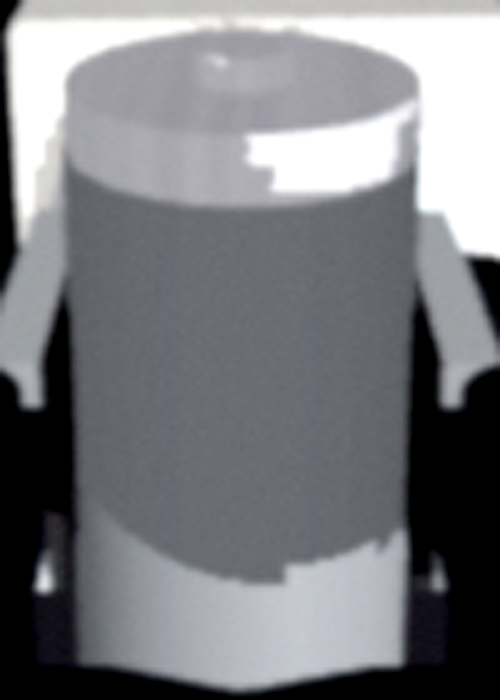

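```bash
python3 - <<'E'
from h import *
from scipy.optimize import least_squares
c=load('w5'); co=np.array([.000261,-.06775513,-.12006555]); A=np.array([[1,0,0],[0,.96274,.27042],[0,-.27042,.96274]])
k=K(c)
def px(p):
    q=A.T@(np.array(p)-co); return k@q/q[2]
def f(v):
    y,z,x=v[:3]
    r=[]
    r.append(px([x,y,z-.016])[1]-(180+133/5)); r.append(px([x,y,z+.016])[1]-(180+31/5))
    r.append(px([x-.016,y,z])[0]-(210+66/5)); r.append(px([x+.016,y,z])[0]-(210+419/5)); return r
s=least_squares(f,[-.033,0,0]); print(s.x,s.fun)
E
```

```text
[-0.03021106  0.00101264  0.00057242] [ 0.334633   -0.42724591  0.1145558  -0.1145558 ]
```

```bash
cat >> h.py <<'E'
YW=-3.049; EX=np.array([np.cos(YW),np.sin(YW),0]); CB=np.array([.5858,.1684,0]); TCELL=np.array([.0003,.0025,0.])
def target(xf,zf,th):
    """flat centre xf,zf (mm, rel. true bay, height), tilt -> tcp pos, R"""
    Rt=down(YW-np.pi/2)*R.from_rotvec([th,0,0])
    flat=CB+EX*xf/1e3+np.array([0,0,zf/1e3])
    return flat-Rt.apply(TCELL+[0,.036,0]), Rt
def now():
    p,R0=pose(); q=p+R0.apply(TCELL+[0,.036,0])-CB; a=R0.apply([0,-1,0])
    n=p+R0.apply(TCELL-[0,.036,0])-CB; ey=np.array([-EX[1],EX[0],0])
    s=get_state()
    print('t',round(s['clock'],2),'flat x,y,z mm',(q@EX*1e3).round(2),(q@ey*1e3).round(2),(q[2]*1e3).round(2),'tilt',np.arcsin(a[2]).round(3),'nub x,z',(n@EX*1e3).round(1),(n[2]*1e3).round(1),'F pack x,y,z',[round(float(v),2) for v in(s['wrist_force']@EX,s['wrist_force']@ey,s['wrist_force'][2])],'M',np.round(s['moment'],2),'op',round(s['opening'],4))
E
python3 - <<'E'
from h import *
now()
p,Rt=target(-27,100,.42); print(p); delta(p,Rt)
p,Rt=target(-27,51,.42); print(p)
E
```

```text
t 7.8 flat x,y,z mm -117.89 3.57 239.45 tilt 0.003 nub x,z -45.9 239.7 F pack x,y,z [-0.09, 0.33, -1.68] M [-0.04 -0.03  0.04] op 0.0307
[0.57770874 0.16734737 0.11569878]
turn [ 0.417  -0.0013 -0.0083] 0.417 shift(after turn) [ 0.0032 -0.0294  0.1488] shift(before) [ 0.0026 -0.0872  0.1241]
[0.57770874 0.16734737 0.06669878]
```

```bash
python3 -m jog '0.02 0.0013 -0.03 0.02 0 0 0; 0.02 0.0013 -0.03 0.025 0 0 0; 0.02 0 -0.027 0.025 0 0 0; 0.02 0 0 0.025 0.13 0 -0.008; 0.02 0 0 0 0.14 0 0; 0.02 0 0 0 0.147 0 0; 0.02 0 0 0 0 0 0; 0.02 0 0 0 0 0 0' 60
python3 - <<'E'
from h import *
now()
for z in(75,):
  p,Rt=target(-27,z,.42); delta(p,Rt)
E
```

```text
clock: 8.6
position: [0.5788, 0.1675, 0.1457]
eef_rot: [-1.907, -2.09, 0.439]
wrist_force: [-0.1, -0.3, -1.3]
opening: 0.0305
t 8.6 flat x,y,z mm -28.21 -0.0 130.15 tilt 0.414 nub x,z 37.7 159.1 F pack x,y,z [0.12, 0.34, -1.25] M [ 0.08 -0.27 -0.  ] op 0.0305
turn [ 0.0055 -0.0006 -0.0005] 0.006 shift(after turn) [-0.      0.0214  0.0506] shift(before) [-0.      0.0211  0.0508]
```

```bash
python3 -m jog '0.02 0 0.007 0.017 0.005 0 0; 0.02 0 0.007 0.017 0 0 0; 0.02 0 0.007 0.017 0 0 0; 0.02 0 0 0 0 0 0; 0.02 0 0 0 0 0 0' 60
python3 - <<'E'
from h import *
now()
snap('wrist','w6'); snap('side','s6')
crop('s6',190,150,320,260,6,'c9')
p,Rt=target(-27,51,.42); delta(p,Rt)
E
```

```text
clock: 9.1
position: [0.5772, 0.1677, 0.0913]
eef_rot: [-1.902, -2.087, 0.446]
wrist_force: [0.0, 0.1, -1.7]
opening: 0.0305
t 9.1 flat x,y,z mm -26.47 -0.35 75.56 tilt 0.421 nub x,z 39.2 105.0 F pack x,y,z [-0.03, -0.09, -1.73] M [ 0.04 -0.3  -0.06] op 0.0305
turn [ 0.0001 -0.0008 -0.    ] 0.001 shift(after turn) [-0.0004  0.0102  0.0233] shift(before) [-0.0004  0.0102  0.0233]
```

View pics/w6.png

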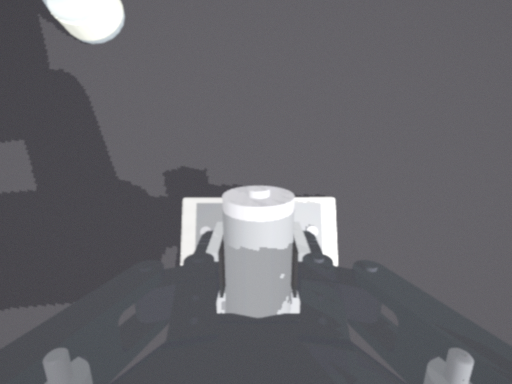

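View pics/c9.png

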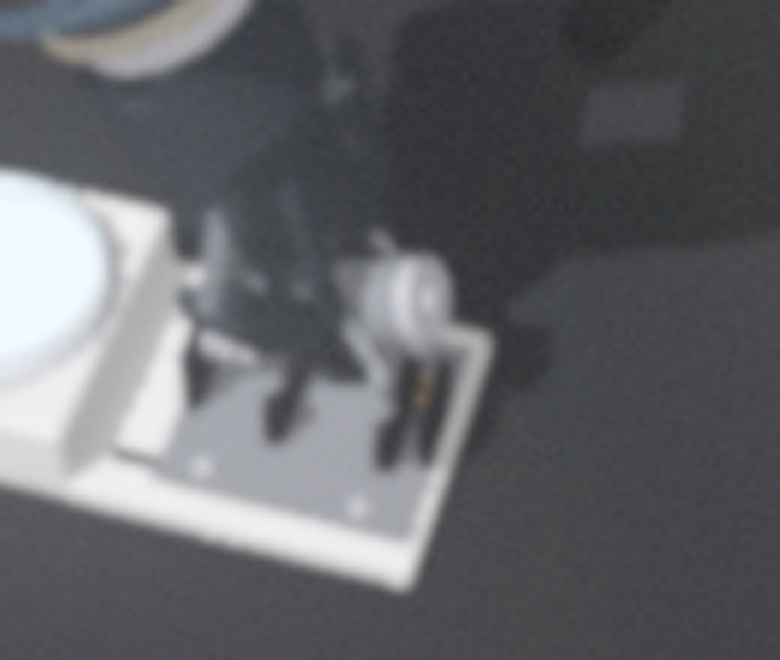

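The side crop shows the tilted cell above the bay with its nub over the end wall. The wrist view has it centred on the plinth. I'll go down in steps and watch the force.

```bash
python3 -m jog '0.02 0 0.003 0.007 0 0 0; 0.02 0 0.003 0.007 0 0 0; 0.02 0 0.002 0.005 0 0 0; 0.02 0 0 0 0 0 0' 60
python3 - <<'E'
from h import *
now()
E
python3 -m jog '0.02 0 0.001 0.0025 0 0 0; 0.02 0 0.001 0.0025 0 0 0; 0.02 0 0 0 0 0 0; 0.02 0 0 0 0 0 0' 60
python3 - <<'E'
from h import *
now()
p,Rt=target(-30,51,.42); delta(p,Rt)
E
```

```text
clock: 9.6
position: [0.5765, 0.1675, 0.0695]
eef_rot: [-1.901, -2.085, 0.448]
wrist_force: [1.1, -0.5, -2.2]
opening: 0.0305
t 9.6 flat x,y,z mm -25.76 -0.26 53.63 tilt 0.424 nub x,z 39.9 83.2 F pack x,y,z [-1.03, 0.6, -2.17] M [ 0.01 -0.29  0.01] op 0.0305
clock: 10.0
position: [0.5768, 0.1676, 0.0652]
eef_rot: [-1.902, -2.086, 0.446]
wrist_force: [0.4, 0.6, -1.2]
opening: 0.0304
t 10.0 flat x,y,z mm -26.12 -0.33 49.43 tilt 0.422 nub x,z 39.6 78.9 F pack x,y,z [-0.44, -0.55, -1.19] M [ 0.02 -0.27  0.01] op 0.0304
turn [-0.002  -0.0007 -0.0002] 0.002 shift(after turn) [-0.0003  0.0029 -0.0029] shift(before) [-0.0003  0.0029 -0.0029]
```

```bash
python3 -m jog '0.02 0 0.0012 -0.0018 0 0 0; 0.02 0 0.0014 -0.0006 0 0 0; 0.02 0 0 0 0 0 0; 0.02 0 0 0 0 0 0' 60
python3 -c "from h import *;now()"
python3 -m jog '0.02 0 0.0009 -0.0004 0 0 0; 0.02 0 0.0009 -0.0004 0 0 0; 0.02 0 0 0 0 0 0; 0.02 0 0 0 0 0 0' 60
python3 -c "from h import *;now()"
```

```text
clock: 10.4
position: [0.5802, 0.1679, 0.0663]
eef_rot: [-1.902, -2.086, 0.446]
wrist_force: [-0.1, -0.3, -1.9]
opening: 0.0307
t 10.4 flat x,y,z mm -29.51 -0.31 50.54 tilt 0.422 nub x,z 36.2 80.0 F pack x,y,z [0.16, 0.33, -1.87] M [ 0.07 -0.26  0.03] op 0.0307
clock: 10.8
position: [0.5821, 0.1681, 0.0663]
eef_rot: [-1.902, -2.086, 0.446]
wrist_force: [-1.0, 0.4, -1.5]
opening: 0.0308
t 10.8 flat x,y,z mm -31.42 -0.35 50.5 tilt 0.422 nub x,z 34.3 80.0 F pack x,y,z [0.95, -0.51, -1.53] M [-0.01 -0.34  0.04] op 0.0308
```

```bash
python3 -m jog '0.02 0 0.0009 -0.0004 0 0 0; 0.02 0 0.0009 -0.0004 0 0 0; 0.02 0 0 0 0 0 0; 0.02 0 0 0 0 0 0' 60
python3 -c "from h import *;now()"
python3 -m jog '0.02 0 0.0009 -0.0004 0 0 0; 0.02 0 0.0009 -0.0004 0 0 0; 0.02 0 0 0 0 0 0; 0.02 0 0 0 0 0 0' 60
python3 -c "from h import *;now()"
```

```text
clock: 11.2
position: [0.584, 0.1683, 0.0663]
eef_rot: [-1.902, -2.086, 0.446]
wrist_force: [-1.1, -0.3, -1.5]
opening: 0.0305
t 11.2 flat x,y,z mm -33.35 -0.32 50.49 tilt 0.422 nub x,z 32.3 80.0 F pack x,y,z [1.16, 0.19, -1.46] M [ 0.02 -0.19  0.04] op 0.0305
clock: 11.6
position: [0.5858, 0.1684, 0.0662]
eef_rot: [-1.902, -2.086, 0.447]
wrist_force: [-2.3, 0.4, -0.8]
opening: 0.0306
t 11.6 flat x,y,z mm -35.16 -0.33 50.44 tilt 0.423 nub x,z 30.5 80.0 F pack x,y,z [2.3, -0.64, -0.82] M [0.03 0.18 0.06] op 0.0306
```

```bash
python3 -m jog '0.02 0 0.0009 -0.0004 0 0 0; 0.02 0 0.0009 -0.0004 0 0 0; 0.02 0 0 0 0 0 0; 0.02 0 0 0 0 0 0' 60
python3 -c "from h import *;now()"
python3 -m jog '0.02 0 0.0009 -0.0004 0 0 0; 0.02 0 0.0009 -0.0004 0 0 0; 0.02 0 0 0 0 0 0; 0.02 0 0 0 0 0 0' 60
python3 -c "from h import *;now()"
```

```text
clock: 12.0
position: [0.5876, 0.1686, 0.0662]
eef_rot: [-1.901, -2.085, 0.448]
wrist_force: [-5.8, 0.2, -0.5]
opening: 0.0305
t 12.0 flat x,y,z mm -36.96 -0.33 50.38 tilt 0.423 nub x,z 28.7 80.0 F pack x,y,z [5.8, -0.78, -0.53] M [-0.04  0.58 -0.  ] op 0.0305
clock: 12.4
position: [0.5893, 0.1688, 0.0662]
eef_rot: [-1.901, -2.085, 0.449]
wrist_force: [-7.4, 0.4, 0.2]
opening: 0.0304
t 12.4 flat x,y,z mm -38.56 -0.36 50.34 tilt 0.424 nub x,z 27.1 80.0 F pack x,y,z [7.29, -1.1, 0.15] M [-0.12  0.93 -0.01] op 0.0304
```

```bash
python3 -m jog '0.02 0 0.0009 -0.0004 0 0 0; 0.02 0 0.0006 -0.0003 0 0 0; 0.02 0 0 0 0 0 0; 0.02 0 0 0 0 0 0' 60
python3 -c "from h import *;now()"
python3 -m jog '0.02 0 0 0 0 0 0' 60
python3 -c "from h import *;now()
for z,t in((50.4,.42),(50,.36),(49.8,.3),(49.4,.24),(49,.18),(48.7,.12),(48.4,.06),(48.2,0)):
  p,Rt=target(-40.2+(50.4-48)*.446-(z-48)*np.tan(t),z,t); print(z,t,p.round(4)); delta(p,Rt)"
```

```text
clock: 12.8
position: [0.5906, 0.1689, 0.0662]
eef_rot: [-1.9, -2.084, 0.45]
wrist_force: [-9.6, -0.6, 1.5]
opening: 0.0307
t 12.8 flat x,y,z mm -39.86 -0.37 50.31 tilt 0.425 nub x,z 25.7 80.0 F pack x,y,z [9.62, -0.26, 1.55] M [-0.11  1.2   0.04] op 0.0307
clock: 12.9
position: [0.5905, 0.1689, 0.0662]
eef_rot: [-1.9, -2.084, 0.45]
wrist_force: [-8.4, -0.7, 1.8]
opening: 0.0303
t 12.9 flat x,y,z mm -39.84 -0.37 50.28 tilt 0.425 nub x,z 25.7 80.0 F pack x,y,z [8.38, -0.07, 1.78] M [-0.1   1.17 -0.01] op 0.0303
50.4 0.42 [0.5909 0.1686 0.0661]
turn [-0.0053 -0.0004 -0.    ] 0.005 shift(after turn) [-0.0004  0.0003 -0.    ] shift(before) [-0.0004  0.0003 -0.0001]
50 0.36 [0.5897 0.1685 0.0636]
turn [-0.0653 -0.0004 -0.    ] 0.065 shift(after turn) [-0.0004  0.0001  0.0028] shift(before) [-0.0004  0.0002  0.0028]
49.8 0.3 [0.5887 0.1684 0.0612]
turn [-0.1253 -0.0004 -0.    ] 0.125 shift(after turn) [-0.0004 -0.0003  0.0053] shift(before) [-0.0004  0.0004  0.0053]
49.4 0.24 [0.5879 0.1683 0.0586]
turn [-1.853e-01 -4.000e-04 -1.000e-04] 0.185 shift(after turn) [-0.0004 -0.0008  0.008 ] shift(before) [-0.0004  0.0007  0.0081]
49 0.18 [0.5873 0.1682 0.0559]
turn [-2.453e-01 -4.000e-04 -1.000e-04] 0.245 shift(after turn) [-0.0004 -0.0014  0.0107] shift(before) [-0.0004  0.0012  0.0107]
48.7 0.12 [0.5868 0.1682 0.0533]
turn [-3.053e-01 -4.000e-04 -1.000e-04] 0.305 shift(after turn) [-0.0004 -0.0022  0.0132] shift(before) [-0.0004  0.0019  0.0133]
48.4 0.06 [0.5865 0.1682 0.0507]
turn [-3.653e-01 -4.000e-04 -1.000e-04] 0.365 shift(after turn) [-0.0004 -0.0031  0.0157] shift(before) [-0.0004  0.0027  0.0158]
48.2 0 [0.5865 0.1682 0.0482]
turn [-4.253e-01 -4.000e-04 -1.000e-04] 0.425 shift(after turn) [-0.0004 -0.0041  0.018 ] shift(before) [-0.0004  0.0036  0.0181]
```

```bash
python3 -m jog '0.02 0 0.0006 -0.0002 0 0 0; 0.02 0 0.0002 0.0028 -0.065 0 0; 0.02 0 0 0.0026 -0.06 0 0; 0.02 0 0 0 0 0 0; 0.02 0 0 0 0 0 0' 60
python3 -c "from h import *;now()
p,Rt=target(-39.2-1.4*.2,49.4,.24);delta(p,Rt)"
```

```text
clock: 13.4
position: [0.5891, 0.1688, 0.0615]
eef_rot: [-1.968, -2.159, 0.326]
wrist_force: [-10.2, -0.8, 3.3]
opening: 0.0301
t 13.4 flat x,y,z mm -40.14 -0.39 50.08 tilt 0.3 nub x,z 28.6 71.3 F pack x,y,z [10.25, -0.17, 3.3] M [-0.12  1.37 -0.01] op 0.0301
turn [-0.0599 -0.0004 -0.0001] 0.06 shift(after turn) [-0.0004 -0.0005  0.0031] shift(before) [-0.0004 -0.0004  0.0031]
```

```bash
python3 -m jog '0.02 0 -0.0004 0.003 -0.06 0 0; 0.02 0 -0.0003 0.0026 -0.06 0 0; 0.02 0 0 0 0 0 0; 0.02 0 0 0 0 0 0' 60
python3 -c "from h import *;now()
p,Rt=target(-39.2,48.7,.12);delta(p,Rt)"
```

```text
clock: 13.8
position: [0.5868, 0.1686, 0.0558]
eef_rot: [-2.03, -2.227, 0.201]
wrist_force: [-9.0, -0.7, -0.3]
opening: 0.0307
t 13.8 flat x,y,z mm -38.91 -0.44 48.88 tilt 0.18 nub x,z 31.9 61.8 F pack x,y,z [9.02, -0.1, -0.33] M [ 0.01  1.26 -0.01] op 0.0307
turn [-0.0601 -0.0005 -0.0002] 0.06 shift(after turn) [-0.0004  0.0002  0.0025] shift(before) [-0.0004  0.0004  0.0024]
```

```bash
python3 -m jog '0.02 0 0.0006 0.0024 -0.06 0 0; 0.02 0 0 0 0 0 0; 0.02 0 0 0 0 0 0' 60
python3 -c "from h import *;now()
p,Rt=target(-39.2,48.5,.06);delta(p,Rt)"
```

```text
clock: 14.1
position: [0.5867, 0.1687, 0.053]
eef_rot: [-2.059, -2.259, 0.136]
wrist_force: [-9.1, 0.4, -2.9]
opening: 0.0308
t 14.1 flat x,y,z mm -39.16 -0.5 48.36 tilt 0.121 nub x,z 32.3 57.0 F pack x,y,z [8.98, -1.27, -2.94] M [-0.    1.37 -0.01] op 0.0308
turn [-0.0609 -0.0005 -0.0002] 0.061 shift(after turn) [-0.0005 -0.      0.0022] shift(before) [-0.0005  0.0001  0.0022]
```

```bash
python3 -c "
from h import *
snap('wrist','w7'); crop('w7',170,130,350,270,4,'c10'); snap('side','s7'); crop('s7',190,150,320,260,6,'c11')"
```

```text
(no output)
```

View pics/c10.png

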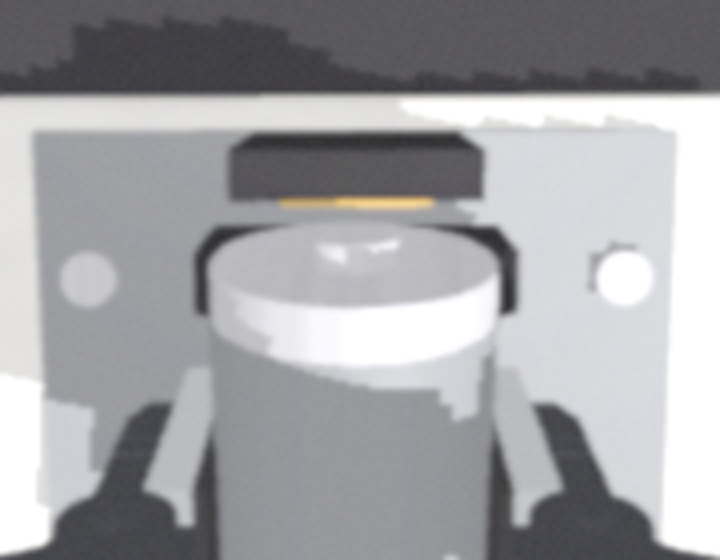

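View pics/c11.png

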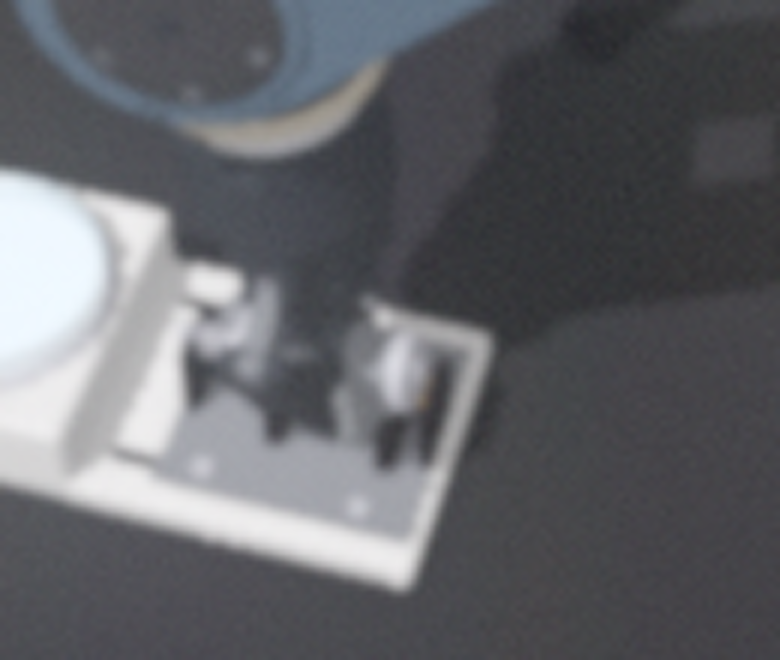

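In the wrist crop the nub is inside the wall with a gap, and the cell is centred over the saddle within 1 px. I'll go on tipping it down.

```bash
python3 -m jog '0.02 0 0.0001 0.0022 -0.06 0 0; 0.02 0 0 0 0 0 0; 0.02 0 0 0 0 0 0' 60
python3 -c "from h import *;now()
p,Rt=target(-38.9,48.3,.0);delta(p,Rt)"
```

```text
clock: 14.5
position: [0.5864, 0.1686, 0.0506]
eef_rot: [-2.088, -2.29, 0.07]
wrist_force: [-9.1, -0.7, -2.1]
opening: 0.0303
t 14.5 flat x,y,z mm -39.09 -0.45 48.26 tilt 0.061 nub x,z 32.8 52.7 F pack x,y,z [9.11, -0.1, -2.11] M [0.05 1.38 0.03] op 0.0303
turn [-0.0612 -0.0003 -0.0002] 0.061 shift(after turn) [-0.0005 -0.0003  0.0023] shift(before) [-0.0005 -0.0001  0.0023]
```

```bash
python3 -m jog '0.02 0 0 0.0011 -0.03 0 0; 0.02 0 0 0.001 -0.03 0 0; 0.02 0 0 0 0 0 0; 0.02 0 0 0 0 0 0' 60
python3 -c "from h import *;now()
p,Rt=target(-38.6,48,.0);delta(p,Rt)"
```

```text
clock: 14.9
position: [0.5863, 0.1686, 0.0484]
eef_rot: [-2.116, -2.321, 0.001]
wrist_force: [-8.8, -1.0, -1.9]
opening: 0.0306
t 14.9 flat x,y,z mm -39.05 -0.41 48.34 tilt 0.001 nub x,z 33.0 48.4 F pack x,y,z [8.86, 0.17, -1.95] M [0.02 1.4  0.01] op 0.0306
turn [-0.0014 -0.0003 -0.0002] 0.001 shift(after turn) [-0.0004 -0.0004  0.0004] shift(before) [-0.0004 -0.0004  0.0004]
```

```bash
python3 -m jog '0.02 0 0 0.0008 0 0 0; 0.02 0 0 0 0 0 0; 0.02 0 0 0 0 0 0' 60
python3 -c "from h import *;now()"
python3 -m jog '0.02 0 0 0.0008 0 0 0; 0.02 0 0 0 0 0 0; 0.02 0 0 0 0 0 0' 60
python3 -c "from h import *;now()"
```

```text
clock: 15.2
position: [0.5866, 0.1686, 0.0477]
eef_rot: [-2.116, -2.321, 0.001]
wrist_force: [-9.3, -0.5, -0.7]
opening: 0.0303
t 15.2 flat x,y,z mm -39.26 -0.4 47.69 tilt 0.001 nub x,z 32.7 47.8 F pack x,y,z [9.34, -0.35, -0.73] M [-0.01  1.36 -0.01] op 0.0303
clock: 15.5
position: [0.5866, 0.1685, 0.047]
eef_rot: [-2.116, -2.321, 0.001]
wrist_force: [-9.3, -0.2, -0.6]
opening: 0.0307
t 15.5 flat x,y,z mm -39.32 -0.34 46.98 tilt 0.001 nub x,z 32.7 47.0 F pack x,y,z [9.28, -0.68, -0.55] M [-0.05  1.35  0.03] op 0.0307
```

```bash
python3 -m jog '0.02 0 0 0.0006 0 0 0; 0.02 0 0 0 0 0 0; 0.02 0 0 0 0 0 0' 60
python3 -c "from h import *;now()"
python3 -m jog '0.02 0 0 0.0005 0 0 0; 0.02 0 0 0 0 0 0; 0.02 0 0 0 0 0 0' 60
python3 -c "from h import *;now()"
```

```text
clock: 15.8
position: [0.5868, 0.1686, 0.0467]
eef_rot: [-2.116, -2.321, 0.0]
wrist_force: [-10.1, -0.3, 2.6]
opening: 0.0311
t 15.8 flat x,y,z mm -39.52 -0.43 46.63 tilt 0.001 nub x,z 32.5 46.7 F pack x,y,z [10.12, -0.63, 2.65] M [-0.03  1.44 -0.09] op 0.0311
clock: 16.1
position: [0.5869, 0.1688, 0.0464]
eef_rot: [-2.116, -2.321, -0.0]
wrist_force: [-10.8, 0.6, 4.0]
opening: 0.0305
t 16.1 flat x,y,z mm -39.63 -0.58 46.39 tilt 0.0 nub x,z 32.4 46.4 F pack x,y,z [10.7, -1.61, 4.03] M [0.11 1.47 0.01] op 0.0305
```

```bash
python3 -m jog '0.02 0 -0.0007 0 0 0 0; 0.02 0 -0.0007 0 0 0 0; 0.02 0 0 0 0 0 0; 0.02 0 0 0 0 0 0' 60
python3 -c "from h import *;now()"
```

```text
clock: 16.5
position: [0.5859, 0.1687, 0.0464]
eef_rot: [2.117, 2.321, 0.002]
wrist_force: [-8.8, 0.9, 2.0]
opening: 0.0306
t 16.5 flat x,y,z mm -38.61 -0.61 46.45 tilt -0.001 nub x,z 33.4 46.4 F pack x,y,z [8.69, -1.72, 1.99] M [0.19 1.09 0.  ] op 0.0306
```

```bash
python3 -m jog '0.04 0 -0.0004 0 0 0 0; 0.045 0 0 0 0 0 0; 0.05 0 0 0 0 0 0; 0.05 0 0 0 0 0 0; 0.05 0 0 0 0 0 0' 20
python3 -c "from h import *;now()
snap('wrist','w8'); crop('w8',170,130,350,270,4,'c12')"
```

```text
clock: 17.0
position: [0.5865, 0.1685, 0.0466]
eef_rot: [2.116, 2.32, 0.005]
wrist_force: [-0.0, -0.1, -0.3]
opening: 0.0501
t 17.0 flat x,y,z mm -39.25 -0.31 46.69 tilt -0.003 nub x,z 32.8 46.4 F pack x,y,z [0.02, 0.08, -0.31] M [-0.02 -0.03 -0.03] op 0.0501
```

View pics/c12.png

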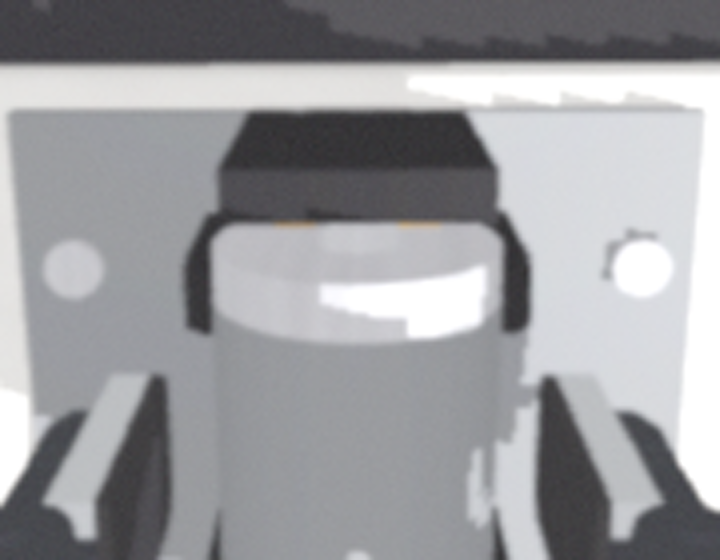

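The grip is released, and the nub looks like it is against the end wall with the cell centred in its saddle. I'll back off upward, close the fingers and press the cell home gently.

```bash
python3 -m jog '0.05 0 0 -0.01 0 0 0; 0.05 0 0 -0.025 0 0 0; 0.05 0 0.002 -0.03 0 0 0; 0 0 0 0 0 0 0; 0 0 0 0 0 0 0; 0 0 0 0 0 0 0; 0 0 0 0 0 0 0; 0 0 0 0 0 0 0' 20
python3 -c "from h import *;now()
print(pose()[0]);snap('wrist','w9');snap('side','s9'); crop('s9',190,150,320,260,6,'c13')"
```

```text
clock: 17.85
position: [0.5878, 0.1686, 0.1108]
eef_rot: [2.116, 2.321, 0.002]
wrist_force: [0.7, 0.4, 0.0]
opening: 0.0003
t 17.85 flat x,y,z mm -40.51 -0.25 110.82 tilt -0.002 nub x,z 31.5 110.7 F pack x,y,z [-0.76, -0.28, 0.01] M [-0.03  0.02  0.02] op 0.0003
[0.58780433 0.16855658 0.11075034]
```

View pics/w9.png

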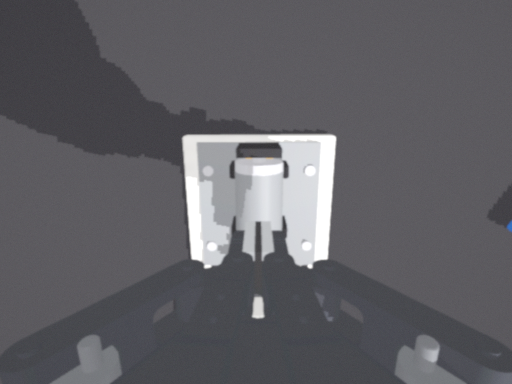

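View pics/c13.png

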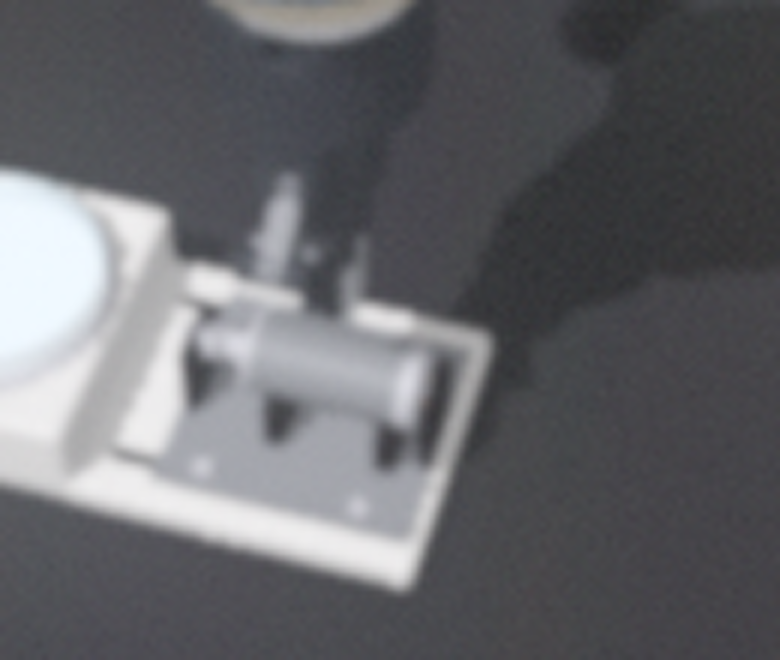

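```bash
python3 -m jog '0 0 -0.001 0.01 0 0 0; 0 0 0 0.01 0 0 0; 0 0 0 0.003 0 0 0; 0 0 0 0 0 0 0; 0 0 0 0 0 0 0' 20
python3 -c "from h import *;now()
print(pose()[0])"
python3 -m jog '0 0 0 0.001 0 0 0; 0 0 0 0 0 0 0' 20
python3 -m jog '0 0 0 0.001 0 0 0; 0 0 0 0 0 0 0' 20
python3 -c "from h import *;now()"
```

```text
clock: 18.45
position: [0.5873, 0.1686, 0.0884]
eef_rot: [2.116, 2.32, 0.004]
wrist_force: [0.3, 0.5, -0.4]
opening: 0.0
t 18.45 flat x,y,z mm -40.01 -0.31 88.54 tilt -0.003 nub x,z 32.0 88.3 F pack x,y,z [-0.36, -0.49, -0.44] M [-0.   -0.01 -0.04] op 0.0
[0.58730344 0.16856923 0.0884285 ]
clock: 18.65
position: [0.5873, 0.1686, 0.0876]
eef_rot: [2.116, 2.32, 0.005]
wrist_force: [0.5, -0.0, -0.5]
opening: 0.0004
clock: 18.85
position: [0.5872, 0.1686, 0.0865]
eef_rot: [2.116, 2.32, 0.004]
wrist_force: [-0.3, 0.1, -0.2]
opening: -0.0001
t 18.85 flat x,y,z mm -39.93 -0.31 86.59 tilt -0.003 nub x,z 32.1 86.4 F pack x,y,z [0.32, -0.14, -0.16] M [ 0.01  0.03 -0.02] op -0.0001
```

```bash
for i in 1; do python3 -m jog '0 0 0 0.0007 0 0 0; 0 0 0 0 0 0 0' 20; done
python3 -m jog '0 0 0 0.0006 0 0 0; 0 0 0 0 0 0 0' 20
python3 -m jog '0 0 0 0.0004 0 0 0; 0 0 0 0 0 0 0' 20
```

```text
clock: 19.05
position: [0.5874, 0.1687, 0.086]
eef_rot: [2.116, 2.32, 0.005]
wrist_force: [-1.3, 1.0, 3.8]
opening: -0.0002
clock: 19.25
position: [0.5874, 0.1688, 0.0858]
eef_rot: [2.116, 2.32, 0.005]
wrist_force: [-2.8, 2.2, 7.4]
opening: -0.0004
clock: 19.45
position: [0.5875, 0.1689, 0.0857]
eef_rot: [2.115, 2.32, 0.005]
wrist_force: [-3.9, 1.0, 11.0]
opening: -0.0003
```

```bash
python3 -m jog '0 0 0 -0.006 0 0 0; 0 0 -0.01 0 0 0 0; 0 0 -0.008 0 0 0 0; 0 0 0 0.003 0 0 0; 0 0 0 0 0 0 0' 20
python3 -m jog '0 0 0 0.001 0 0 0; 0 0 0 0 0 0 0' 20
python3 -m jog '0 0 0 0.0007 0 0 0; 0 0 0 0 0 0 0' 20
python3 -m jog '0 0 0 0.0006 0 0 0; 0 0 0 0 0 0 0' 20
```

```text
clock: 19.95
position: [0.5688, 0.1668, 0.0872]
eef_rot: [2.116, 2.321, 0.003]
wrist_force: [0.9, -0.2, -0.2]
opening: -0.0
clock: 20.15
position: [0.5694, 0.1669, 0.0865]
eef_rot: [2.116, 2.32, 0.004]
wrist_force: [-0.7, -0.3, -0.5]
opening: -0.0
clock: 20.35
position: [0.5694, 0.1669, 0.086]
eef_rot: [2.116, 2.32, 0.004]
wrist_force: [0.3, 0.3, 1.2]
opening: -0.0
clock: 20.55
position: [0.5695, 0.1669, 0.0859]
eef_rot: [2.115, 2.32, 0.005]
wrist_force: [-2.1, -0.6, 5.0]
opening: 0.0001
```

The nub end touches at the same height as the middle, within about 0.2 mm, and resists stiffly, so the cell is level and home. I'll retreat and check.

```bash
python3 -m jog '0 0 0 -0.01 0 0 0; 0 0 0 -0.03 0 0 0; 0 0 0.02 -0.04 0 0 0; 0 0 0.04 -0.03 0 0 0; 0 0 0.02 -0.02 0 0 0; 0 0 0 0 0 0 0; 0 0 0 0 0 0 0' 20
python3 - <<'E'
from h import *
snap('wrist','w10');crop('w10',195,45,325,190,5,'c14');snap('top','t10');snap('side','s10');crop('s10',190,150,320,260,6,'c15')
p,R0=pose();print(p,get_state()['wrist_force'])
E
```

```text
clock: 21.25
position: [0.6481, 0.174, 0.2153]
eef_rot: [2.116, 2.32, 0.003]
wrist_force: [0.0, -0.6, -0.6]
opening: -0.0
[0.64737074 0.17410358 0.21445611] [ 0.31340364 -0.23442688 -0.2496938 ]
```

View pics/w10.png

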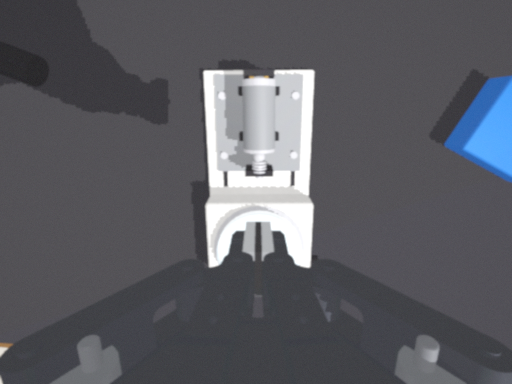

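View pics/c15.png

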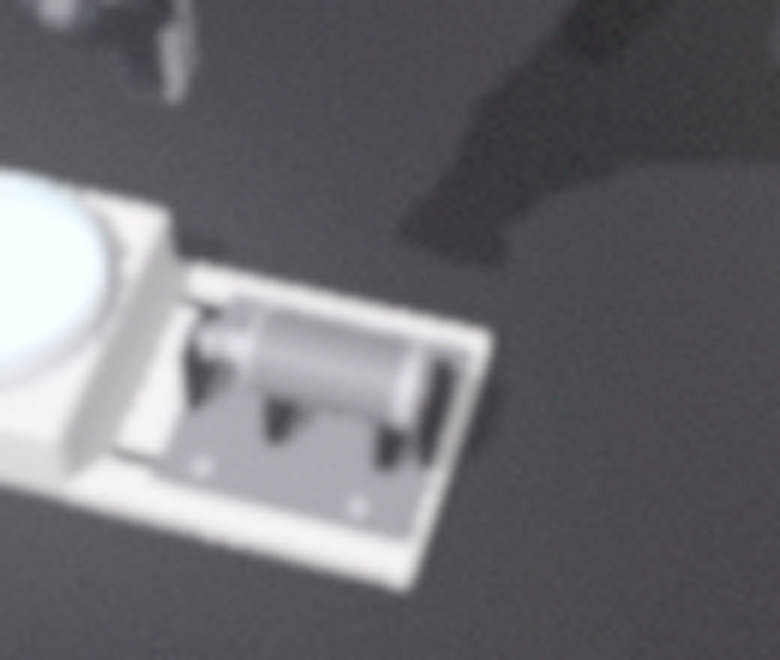

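View pics/t10.png

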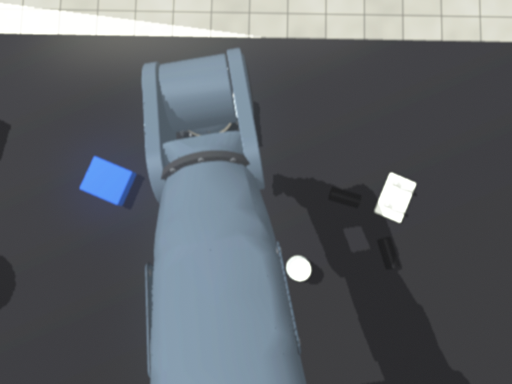

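The cell lies in line with the bay between spring and wall (wrist view, columns 244–275, rows 80–152). The robot is clear, and the jar and slide box are where they were in the top view. I'm handing in.

```bash
python3 -c "
from bench import job_done;print(job_done())"
```

```text
the job is handed in; nothing more can be done
None
```

The cell is in the bay of the light base, nub against the end wall, and I handed the job in at about 21 s. `job_done` gives no verdict, so success is judged only from my own checks.

**What I did:**
- I took the grey cell from the white caddy and left the two black look-alikes alone.
- With the nub end tilted up 0.42 rad, I pressed the flat end on the spring to about 9–10 N, roughly 6–7 mm of travel.
- I then tipped the nub down behind the end wall, let go, and pressed the cell home with closed fingers: 11 N at the middle, 5 N towards the nub end.

**Last checks:**
- **Level and height:** the cell's top stands about 64 mm up, which matches its seated height. The middle and the nub end felt equally high to within about 0.2 mm, and neither gave under the press.
- **Position:** the last wrist and side pictures show the cell in line with the bay, with nothing touching it.
- **Jar and slide box:** they are where they started. The dish shows in its place in the side view, but the arm hid it in the last top view.

**Disagreement:** the spring felt about 1.4 mm further towards the stage than the pictures had suggested. That is within the camera calibration and grasp uncertainty, so I went by force.

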